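# Clip the inspection lamp to the bracket eye

## Task

Pick up the orange inspection lamp and clip its snap hook onto the closed yellow eye of the blue-footed bracket: press the hook's brass gate gently against the eye's front bar until the bar passes inside and the gate springs shut, never ramming it. Leave the lamp hanging upright from the eye by itself, clear of the table, and leave the other things on the bench where they are.

Things in the scene. Friction and masses are not known exactly. Their poses are not given: they have to be found in the camera images.
- lamp_tab (a point): Centre of the black grip tab on top of the lamp: 24 mm along x, 12 along y, 42 high (146 to 188 mm above the foot's underside; this point is at 167, on the lamp's upright axis). Lamp: 0.25 to 0.45 kg, 50 x 50 mm foot, orange body 42 x 42 up to 86 mm, then a steel snap hook. Axes: z up, x towards the hook's gate side.
- lamp_bow (a point): Middle of the underside of the hook's bow, where the bar sits when the lamp hangs: on the lamp's axis, 138 mm above the foot's underside (all lamp heights are from there), 29 below lamp_tab. The hook is a flat plate 10 mm thick (along y) in the x-z plane: gate on +x, solid spine on -x (x -27 to -19 mm), bow up to 146 mm. White lens on the -x face. Axes as lamp_tab.
- lamp_lip (a point): Middle of the flat top of the fixed steel lip that juts out below the gate: x +29.5 mm from the lamp's axis, 102 mm above the foot; the lip ends at x +36 and is 10 mm wide. Raised under the bar, it stops against it. Axes as lamp_tab.
- lamp_nose (a point): Lower end of the hook's nose, at x +20 mm from the lamp's axis, 132 mm above the foot; the nose spans x +16 to +24. The mouth below it, down to the lip, is 30 mm high, closed by the gate (outer face at x +22.5); the space behind the gate is 36 mm deep. Nothing juts out in front of nose and gate but the lip. Axes as lamp_tab.
- gate (a joint): Sprung brass gate, 28 mm, hinged at x +20, 104 mm above the foot. 0 = shut against the nose; grows inward to a hard stop at 1.12 rad. A bar opens it with 3 to 9 N. Pushed straight in along the lamp's x, a bar passes only if its centre is some 122 to 127 mm above the foot: after about 26 mm from first touch it slips over the tip and the gate springs shut. Lower it jams at the stop, higher it hits the nose.
- loop_low (a point): Where the middle of the eye's front bar (its centre line) is at the eye's LOWEST setting: 160 mm above the table. The real bar is 0 to 40 mm higher, different each time and not given: find it by touch or sight. It is rigid. Bar: round, 8 mm thick, along this point's y, 56 mm long. Axes: z up, x from the bar towards the tube. More than 30 N between lamp and bracket is ramming.
- bracket: Blue base 90 x 110 x 12 mm fixed to the bench, origin at the centre of its underside, axes as loop_low. On it an upright tube up to 32 mm thick carries the yellow eye: a closed level rectangular loop whose front bar is 60 mm in front (-x) of the tube's axis and whose rear bar is 48 mm behind the front bar. Nothing of it rises over 7 mm above the bar's centre. Open in front and above.
- wrench: Bystander, leave alone: open-ended steel wrench lying flat; origin at its underside.
- channel: Bystander, leave alone: folded aluminium channel, 200 x 60 x 40 mm; origin at its underside.
- can: Bystander, leave alone: blue spray can, 60 across, 150 mm high; origin at its underside.
- tape: Bystander, leave alone: yellow tape roll, 70 across, 25 mm high; origin at its underside.
- bin: Bystander, leave alone: open blue plastic bin, 120 x 160 x 60 mm; origin at its underside.
- block: Bystander, leave alone: aluminium block, 60 x 60 x 30 mm; origin at its underside.
- driver: Bystander, leave alone: screwdriver lying flat; origin at its underside.
Mind the look-alikes: they are no part of the job. What is shaped like the bracket but red is not meant.

How it is judged:
On the way, in this order (a step that is already met when the one before it is completed fails the run):
1. the hook's gate is pressed well open against the eye (value of joint gate above 0.6 rad and contact force between lamp and bracket above 0.5 N and horizontal distance between lamp_bow and loop_low below 0.03 m), for 0.02 s.
2. the bar is inside the hook and the gate has sprung shut (value of joint gate below 0.12 rad and x of lamp_bow in the frame of loop_low between -0.016 and 0.018 m and y of lamp_bow in the frame of loop_low between -0.024 and 0.024 m), for 0.2 s.
At the end, for the whole second after the job is handed in: The bar is inside the hook (bow within 16 mm of it across, within 24 mm of the middle along it), the gate shut to within 0.12 rad, the lamp hanging from the eye at rest, within 0.25 rad of upright, off the table (all of step 2 and height (world z) of lamp_bow above 0.155 m and angle between lamp_bow's own z axis and vertical below 0.25 rad and contact force between lamp and bracket above 1.5 N and contact force between lamp and table below 0.05 N and linear speed of lamp below 0.03 m/s); the robot touches nothing.
It fails at once if lamp and bracket pressed together with more than 30 N (contact force between lamp and bracket above 30 N).
It fails at once if another thing on the bench moved more than 30 mm (distance of any of wrench, channel, can, tape, bin, block, driver from where it was at the start of the episode above 0.03 m).
It also fails if it takes over 45 s, if anything falls off the work surface, if the arm or the gripper's body presses on something with over 40 N, if the wrist force passes 120 N, or if a joint passes its speed limit or range.

## Robot

A 6-joint arm with a two-finger parallel gripper is mounted at the origin on the work surface. World frame = base frame: x ahead of the robot, y to its left, z up, the work surface at z = 0. Lengths are in m, angles in rad, forces in N, time in s.
With the tool pointing down it reaches from about 0.3 to 0.825 m from the base axis. Payload 5.4 kg.
Tool frame: the origin (TCP) lies midway between the tips of the shut fingers; the grasp point (between the pads) lies 19 mm behind it; x points along the fingers, z is the direction in which the jaws open and shut, and the axes are right-handed (so a half turn about x gives the same grasp; the last joint's range is limited). The gripper opens to 92 mm and grips with 3 to 60 N. Pads are 20 mm wide; open, the fingers measure 128 mm over their backs; the gripper's body (75 mm by 189 mm) begins 69 mm behind the grasp point.
Start: joints at [0.937, 0.158, 1.597, -0, 1.386, -0.21], TCP at [0.236, 0.524, 0.215] pointing down, gripper open.
Joint ranges: [-2.91, 2.91], [-0.94, 2.29], [0.18, 2.7], [-1.29, 4.43], [0.17, 2.64], [-3, 3]. Speed limits (rad/s): [2.57, 2.57, 3.14, 3.14, 3.14, 3.14].

## Interface

Orientations are given as a unit quaternion [w, x, y, z].
In Python, from station import arm gives the robot as it stands.
- The arm moves only by the tool drive_tool, never from a script. Its argument "series" is a list of rows, each an object of numbers: "x", "y", "z": the shift along the tool's x, y, z in cm; "roll": the turn about the tool's x in degrees. In form: [{"x": .., "y": .., "z": .., "roll": ..}, ...]. A call has exactly 8 rows; each row is the pose to reach, as a shift and turn from the pose measured when the call began, along the tool's axes at that moment; what a row does not reach only later rows make up. A row lasts 1/10 s, in which the tool goes at most 50 mm and 8.59 degrees, less where a joint would pass 70% of its speed; a pose out of reach is approached as far as the arm can. A call with a gripper value outside its range is refused whole. "jaw" is the finger opening in cm, from 0 to 9.19, set as the call begins (left out, the last holds). The fingers move at their own pace and stop on an object; "force" is the grip in N (left out, the last holds). Time passes only in rows, so rows that repeat a pose let the fingers close, or fill a call up. It gives the time, the measured TCP pose, the force and the opening at its end, in the units of the state.
- arm.get_state(): the state, without advancing time (a new reading comes with each control period).
- arm.grab_frame(name): name is "scene" or "top" or "wrist"; returns a dict with "pixels" (384x512x3 uint8, red, green, blue), "intrinsics" (3x3 intrinsics, pixels), "pose" (4x4, takes a point from camera to world coordinates). Camera axes: x right, y down, z forward; pixel columns grow to the right and rows downward; lengths in m; the calibration is good to about 2 mm. A picture is of the moment at which its call begins. There is no depth.
- arm.sign_off(): hands the job in, once; it reports no verdict.
The state is a dict: "time": time; "q": joint angles; "joint_vel": joint speeds; "tau": joint torques, N m; "ee_pos": TCP position; "ee_rot": TCP orientation; "contact_force": force on the tool from outside, world axes, zero at the start; "wrist_torque": the same for the moment, N m; "finger_gap": finger opening in m.
Only numpy, scipy, OpenCV 4.12 (cv2) and the standard library are available. Lean on these libraries where they do the work, as an engineer would, in place of code of your own. Each camera call takes 0.05 s, during which the arm holds its last target. There are 200 camera calls.

## Working session

There is one attempt and no reset: what is moved stays moved. The work goes in short steps, Python scripts to look and compute and a tool call to move; the robot and the scene stay as the last step left them, time stands still between calls to the robot, and variables do not carry over. Pictures are saved under pics/ and viewed, about 8 in all and at most 12, crops included, and the job is handed in when it is done.

Besides the shell and the picture viewer there is one more tool, called after "Request:" as name(argument=value, ...), one argument or row to a line, values as JSON. drive_tool: Moves the arm, as the interface text tells. Its arguments: {"type":"object","properties":{"series":{"type":"array","items":{"type":"object","properties":{"x":{"type":"number"},"y":{"type":"number"},"z":{"type":"number"},"roll":{"type":"number"}}}},"jaw":{"type":"number"},"force":{"type":"number"}},"required":["series"]}

```bash
mkdir -p pics; cat > h.py <<'E'
import numpy as np, cv2
from station import arm
def grab(n,save=None):
    f=arm.grab_frame(n)
    if save: cv2.imwrite('pics/'+save,f['pixels'][:,:,::-1])
    return f
def ray(f,u,v):
    K=np.array(f['intrinsics']);T=np.array(f['pose'])
    return T[:3,3],T[:3,:3]@np.linalg.inv(K)@np.array([u,v,1.])
def onz(f,u,v,z):
    o,d=ray(f,u,v); return o+d*(z-o[2])/d[2]
def proj(f,p):
    K=np.array(f['intrinsics']);T=np.array(f['pose'])
    c=K@(T[:3,:3].T@(np.array(p)-T[:3,3])); return c[:2]/c[2]
def tri(fa,a,fb,b):
    o1,d1=ray(fa,*a);o2,d2=ray(fb,*b)
    s=np.linalg.lstsq(np.c_[d1,-d2],o2-o1,rcond=None)[0]
    p,q=o1+s[0]*d1,o2+s[1]*d2; return (p+q)/2,np.linalg.norm(p-q)
E
python3 - <<'E'
from h import *
import pickle
d={}
for n in('scene','top'):
    d[n]=grab(n,n+'0.png'); print(n,np.round(d[n]['pose'],3).tolist(),np.round(d[n]['intrinsics'],1).tolist())
pickle.dump(d,open('f0.pkl','wb'))
cv2.imwrite('pics/wrist0.png',grab('wrist')['pixels'][:,:,::-1])
print(arm.get_state())
E
```

```text
scene [[0.114, 0.826, -0.553, 1.225], [0.993, -0.096, 0.062, -0.064], [-0.002, -0.556, -0.831, 1.096], [0.0, 0.0, 0.0, 1.0]] [[429.7, 0.0, 256.5], [0.0, 429.7, 194.4], [0.0, 0.0, 1.0]]
top [[-0.1, -0.974, 0.204, 0.29], [-0.995, 0.098, -0.018, 0.033], [-0.003, -0.205, -0.979, 1.508], [0.0, 0.0, 0.0, 1.0]] [[471.1, 0.0, 261.6], [0.0, 471.1, 193.8], [0.0, 0.0, 1.0]]
{'time': 0.15, 'q': array([ 9.36901548e-01,  1.58911931e-01,  1.59793148e+00,  2.69091305e-05,
        1.38620695e+00, -2.10127382e-01]), 'joint_vel': array([-0.00075253, -0.0028284 , -0.00311598,  0.00012895,  0.0022091 ,
       -0.00031543]), 'tau': array([ 3.19599922e-04, -3.85917556e+01, -3.22434282e+01,  7.01252790e-02,
        3.51235061e-02, -4.78927370e-05]), 'ee_pos': array([0.2361722 , 0.52373021, 0.21384656]), 'ee_rot': array([ 0.59348492, -0.3838402 ,  0.59445501,  0.38349131]), 'contact_force': array([ 0.19960171, -0.01252734, -0.01376354]), 'wrist_torque': array([0.03147872, 0.03370036, 0.04834383]), 'finger_gap': 0.09202404565431022}
```

View pics/scene0.png

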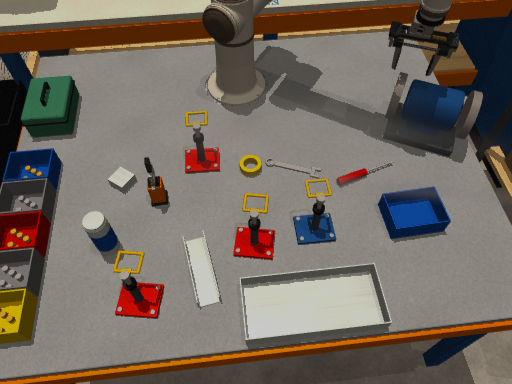

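View pics/top0.png

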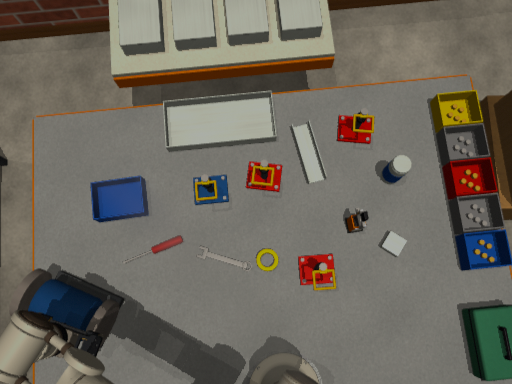

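Scene view: the lamp is at about (157,190) and the blue bracket at (315,228). In the top view they are at (355,220) and (210,190). Next I'll make zoomed crops.

```bash
python3 - <<'E'
import cv2,numpy as np
s=cv2.imread('pics/scene0.png');t=cv2.imread('pics/top0.png')
c=lambda im,x,y:cv2.resize(im[y:y+72,x:x+96],None,fx=4,fy=4,interpolation=cv2.INTER_CUBIC)
a=np.vstack([np.hstack([c(s,110,146),c(s,275,173)]),np.hstack([c(t,310,184),c(t,165,155)])])
cv2.imwrite('pics/crop0.png',a)
E
```

```text
(no output)
```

View pics/crop0.png

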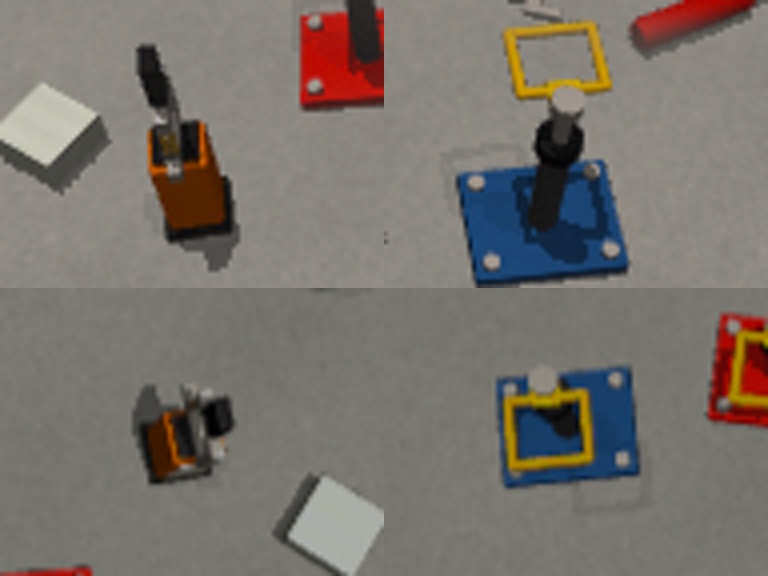

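Crops: the bracket's front bar is on the robot side, from scene (306,180) to (328,180) and top (197,199) to (216,198). The lamp's gate and lip face roughly world +x, with the black tab at scene (147,165) and top (364,216).

```bash
python3 - <<'E'
from h import *
import pickle
d=pickle.load(open('f0.pkl','rb'));S=d['scene'];T=d['top']
def corners(f,x,y,w,h,k=8):
    im=cv2.resize(f['pixels'][y:y+h,x:x+w],None,fx=k,fy=k,interpolation=cv2.INTER_CUBIC)
    m=cv2.inRange(cv2.cvtColor(im,cv2.COLOR_RGB2HSV),(18,120,90),(34,255,255))
    cs,hi=cv2.findContours(m,cv2.RETR_CCOMP,cv2.CHAIN_APPROX_NONE)
    i=max(range(len(cs)),key=lambda i:cv2.contourArea(cs[i])if hi[0][i][3]>=0 else 0)
    out=[]
    for c in(cs[i],cs[hi[0][i][3]]):
        q=cv2.minEnclosingTriangle(c) and cv2.approxPolyN(c,4,ensure_convex=True).reshape(4,2).astype(float)
        q=q[np.argsort(np.arctan2(*(q-q.mean(0)).T[::-1]))]
        out.append((q+.5)/k-.5+[x,y])
    return out[0],out[1],(out[0]+out[1])/2
si,so,s=corners(S,295,168,45,40);ti,to,t=corners(T,185,170,40,40)
print('scene',s.round(1).tolist());print('top',t.round(1).tolist())
# order tl,tr,br,bl ; scene tl = world(-x,-y?) match by rotating 180deg
P=[]
for i in range(4):
    p,e=tri(S,s[i],T,t[(i+2)%4]);P.append(p);print(p.round(4),round(e,4))
P=np.array(P);f=(P[0]+P[1])/2;r=(P[2]+P[3])/2
print('front mid',f,'dir',np.degrees(np.arctan2(*(r-f)[1::-1])),np.linalg.norm(r-f),'bar yaw-90',np.degrees(np.arctan2(*(P[1]-P[0])[1::-1])),np.linalg.norm(P[1]-P[0]))
# blue base
def blob(f,lo,hi,x,y,w,h):
    m=cv2.inRange(cv2.cvtColor(f['pixels'][y:y+h,x:x+w],cv2.COLOR_RGB2HSV),lo,hi)
    c=max(cv2.findContours(m,cv2.RETR_EXTERNAL,cv2.CHAIN_APPROX_NONE)[0],key=cv2.contourArea)
    return c.reshape(-1,2)+[x,y]
for n,f,r in(('S',S,(285,200,60,50)),('T',T,(185,165,50,50))):
    c=blob(f,(100,120,40),(125,255,255),*r)
    w=np.array([onz(f,*p,.012)[:2] for p in c],np.float32);print(n,'base',cv2.minAreaRect(w))
# lamp
for n,f,r in(('S',S,(140,150,20,27)),('T',T,(357,205,18,22))):
    x,y,w,h=r;g=f['pixels'][y:y+h,x:x+w].max(2);m=(g<55).astype(np.uint8)
    k,l,st,ce=cv2.connectedComponentsWithStats(m);print(n,'dark',[(a.tolist(),b.round(1).tolist()) for a,b in zip(st[1:],ce[1:]+[x,y]) if a[4]>5])
for n,f,r in(('S',S,(140,165,35,50)),('T',T,(335,200,40,40))):
    c=blob(f,(4,150,60),(17,255,255),*r)
    q=cv2.approxPolyN(c,4,ensure_convex=True).reshape(-1,2)
    print(n,'orange',q.tolist(),[onz(f,*p,.086).round(3)[:2].tolist() for p in q])
E
```

```text
scene [[305.4, 180.9], [326.2, 178.5], [330.1, 193.8], [309.0, 196.9]]
top [[195.1, 183.1], [214.6, 179.6], [215.9, 197.2], [196.8, 199.1]]
[0.5738 0.1414 0.1594] 0.0016
[0.5735 0.1977 0.1608] 0.0007
[0.6223 0.1988 0.159 ] 0.0019
[0.6266 0.1411 0.161 ] 0.001
front mid [0.57367322 0.16959156 0.16008274] dir 0.39422243538405827 0.05076839541025884 bar yaw-90 90.3532119185392 0.05630891137251162
S base ((0.6385447978973389, 0.16771143674850464), (0.09308426082134247, 0.10923673957586288), 0.2510560154914856)
T base ((0.6330187916755676, 0.16920727491378784), (0.08830288052558899, 0.10736367106437683), 0.05108640342950821)
S dark [([5, 8, 7, 15, 77], [147.9, 165.2])]
T dark [([0, 7, 11, 9, 64], [363.3, 215.7]), ([0, 12, 6, 10, 18], [358.2, 222.9])]
S orange [[168, 200], [152, 203], [144, 180], [160, 177]] [[0.543, -0.238], [0.548, -0.282], [0.466, -0.307], [0.46, -0.261]]
T orange [[355, 215], [358, 227], [349, 231], [347, 215]] [[0.491, -0.27], [0.454, -0.274], [0.445, -0.245], [0.494, -0.246]]
```

```bash
cat >> h.py <<'E'
from scipy.spatial.transform import Rotation as Ro
def tool():
    s=arm.get_state();q=s['ee_rot'];return s,Ro.from_quat([q[1],q[2],q[3],q[0]]).as_matrix()
def plan(p,jyaw=None):
    """shift (cm, tool axes) to TCP target p; roll to put jaw axis at yaw jyaw (deg, mod 180)"""
    s,R=tool();d=R.T@(np.array(p)-s['ee_pos'])*100
    cy=np.degrees(np.arctan2(R[1,2],R[0,2]))
    print('t',round(s['time'],2),'pos',s['ee_pos'].round(4),'F',s['contact_force'].round(1),'q',s['q'].round(2),'gap',round(s['finger_gap'],4))
    print('shift cm',d.round(2),'jaw yaw',cy.round(2),'toolx',R[:,0].round(3))
    if jyaw is not None: r=-((jyaw-cy+90)%180-90);print('roll',round(r,2),'alt',round(r-180*np.sign(r),2))
E
python3 - <<'E'
from h import *
import pickle
d=pickle.load(open('f0.pkl','rb'));S=d['scene'];T=d['top']
p,e=tri(S,(147.7,165.2),T,(364,216));print('tab',p,e)
plan([p[0]-.02,p[1],.30],7.5)
print(tool()[1].round(3))
E
```

```text
tab [ 0.47490788 -0.279197    0.16379457] 0.0007344687099208357
t 0.15 pos [0.2362 0.5237 0.2138] F [ 0.2 -0.  -0. ] q [ 0.94  0.16  1.6   0.    1.39 -0.21] gap 0.092
shift cm [ -8.54 -52.95 -64.21] jaw yaw 65.72 toolx [-0.001 -0.001 -1.   ]
roll 58.22 alt -121.78
[[-0.001 -0.912  0.411]
 [-0.001  0.411  0.912]
 [-1.     0.    -0.001]]
```

View pics/wrist0.png

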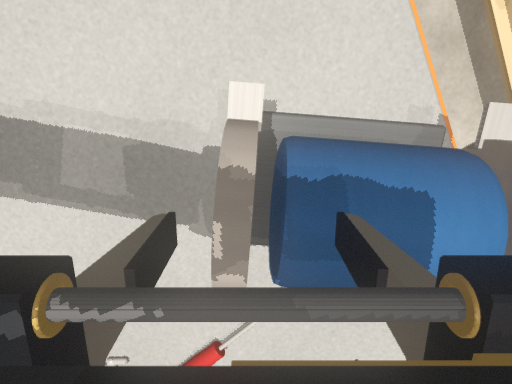

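The wrist view shows the area under the gripper: blue motor, fingers at (150,260) and (375,260). It is not near the lamp yet.

Request:
drive_tool(
  series=[
    {"x": -4.5},
    {"x": -8.5,"y": -2,"z": -2,"roll": 8},
    {"x": -8.5,"y": -5,"z": -6,"roll": 16},
    {"x": -8.5,"y": -8,"z": -10,"roll": 24},
    {"x": -8.5,"y": -11,"z": -14,"roll": 32},
    {"x": -8.5,"y": -14,"z": -17.5,"roll": 40},
    {"x": -8.5,"y": -17,"z": -21,"roll": 48},
    {"x": -8.5,"y": -20,"z": -24.5,"roll": 56},
  ],
  jaw=9,
)

```text
schema error: expected keys x, y, z, roll
```

```bash
python3 - <<'E'
from h import *
plan([.435,-.279,.30],7.5)
E
```

```text
t 0.15 pos [0.2362 0.5237 0.2138] F [ 0.2 -0.  -0. ] q [ 0.94  0.16  1.6   0.    1.39 -0.21] gap 0.092
shift cm [ -8.54 -51.13 -65.01] jaw yaw 65.72 toolx [-0.001 -0.001 -1.   ]
roll 58.22 alt -121.78
```

Request:
drive_tool(
  series=[
    {"x": -4.5,"y": 0,"z": 0,"roll": 0},
    {"x": -8.5,"y": -2,"z": -2,"roll": 8},
    {"x": -8.5,"y": -5,"z": -6,"roll": 16},
    {"x": -8.5,"y": -8,"z": -10,"roll": 24},
    {"x": -8.5,"y": -11,"z": -14,"roll": 32},
    {"x": -8.5,"y": -14,"z": -17.5,"roll": 40},
    {"x": -8.5,"y": -17,"z": -21,"roll": 48},
    {"x": -8.5,"y": -20,"z": -24.5,"roll": 56},
  ],
  jaw=9,
)

```text
time: 0.95
ee_pos: [0.3177, 0.2166, 0.2989]
ee_rot: [0.705, -0.058, 0.705, 0.058]
contact_force: [1.6, -0.4, 0.7]
finger_gap: 0.09
```

```bash
python3 - <<'E'
from h import *
plan([.435,-.279,.30],7.5)
E
```

```text
t 0.95 pos [0.3177 0.2166 0.2989] F [ 1.6 -0.4  0.7] q [ 0.28 -0.41  1.95 -0.    1.61  0.12] gap 0.09
shift cm [-5.000e-02 -5.081e+01  3.460e+00] jaw yaw 9.43 toolx [-0.001 -0.001 -1.   ]
roll 1.93 alt -178.07
```

Request:
drive_tool(
  series=[
    {"x": 0,"y": -4,"z": 0,"roll": 0},
    {"x": 0,"y": -9,"z": 0,"roll": 1},
    {"x": 0,"y": -14,"z": 1,"roll": 2},
    {"x": 0,"y": -19,"z": 1.5,"roll": 2},
    {"x": 0,"y": -24,"z": 2,"roll": 2},
    {"x": 0,"y": -29,"z": 2.5,"roll": 2},
    {"x": 0,"y": -34,"z": 3,"roll": 2},
    {"x": 0,"y": -39,"z": 3.5,"roll": 2},
  ],
)

```text
time: 1.75
ee_pos: [0.4155, -0.1624, 0.2992]
ee_rot: [0.706, -0.046, 0.706, 0.045]
contact_force: [0.3, 1.0, -0.3]
finger_gap: 0.0901
```

Request:
drive_tool(
  series=[
    {"x": 0,"y": -4,"z": 0,"roll": 0},
    {"x": 0,"y": -7,"z": 0,"roll": 0},
    {"x": 0,"y": -9,"z": 0,"roll": 0},
    {"x": 0,"y": -10.5,"z": 0,"roll": 0},
    {"x": 0,"y": -11.5,"z": 0,"roll": 0},
    {"x": 0,"y": -11.5,"z": 0,"roll": 0},
    {"x": 0,"y": -11.5,"z": 0,"roll": 0},
    {"x": 0,"y": -11.5,"z": 0,"roll": 0},
  ],
)

```text
time: 2.55
ee_pos: [0.4303, -0.2756, 0.2994]
ee_rot: [0.706, -0.046, 0.706, 0.046]
contact_force: [-0.3, 0.9, 0.1]
finger_gap: 0.0899
```

```bash
python3 - <<'E'
from h import *
f=grab('wrist','w1.png');import pickle;pickle.dump(f,open('w1.pkl','wb'))
print(np.round(f['pose'],3),proj(f,[.475,-.279,.164]))
plan([.475,-.279,.30],7.5)
E
```

```text
[[ 0.992  0.124  0.034  0.422]
 [ 0.129 -0.959 -0.254 -0.205]
 [ 0.001  0.256 -0.967  0.468]
 [ 0.     0.     0.     1.   ]] [298.65789241 183.37344701]
t 2.6 pos [ 0.4303 -0.2757  0.2995] F [-0.6  1.  -0.2] q [-0.81 -0.05  1.65 -0.    1.54 -0.94] gap 0.0901
shift cm [-0.05 -0.91  4.39] jaw yaw 7.44 toolx [-0.    -0.001 -1.   ]
roll -0.06 alt 179.94
```

View pics/w1.png

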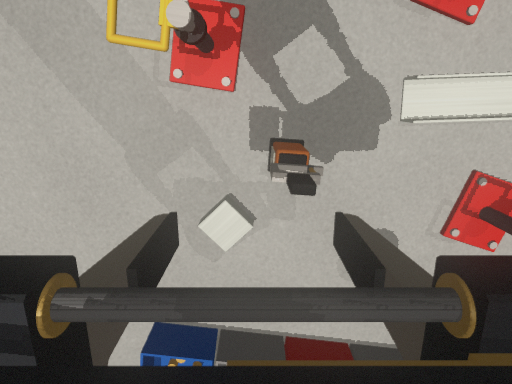

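The wrist view shows the lamp at about (298,165), with its tab at (301,185) and the block at (225,226). I'll crop in for the yaw.

```bash
python3 - <<'E'
import cv2
s=cv2.imread('pics/w1.png')
cv2.imwrite('pics/w1c.png',cv2.resize(s[130:205,250:340],None,fx=8,fy=8,interpolation=cv2.INTER_CUBIC))
E
```

```text
(no output)
```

View pics/w1c.png

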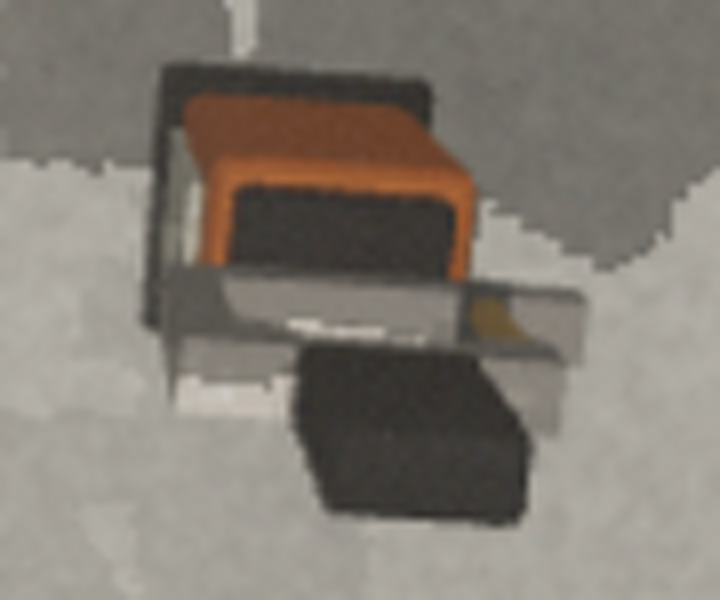

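```bash
python3 - <<'E'
from h import *
import pickle
f=pickle.load(open('w1.pkl','rb'))
c=lambda u,v,z:onz(f,250+(u+.5)/8-.5,130+(v+.5)/8-.5,z)
yaw=lambda a,b:np.degrees(np.arctan2(*(b-a)[1::-1])).round(2)
t=[c(300,428,.188),c(532,440,.188),c(524,522,.188),c(328,512,.188)]
print('tab top',[p.round(4)[:2].tolist() for p in t],np.mean(t,0),yaw(t[0],t[1]))
a,b,g=c(163,65,.008),c(433,82,.008),c(143,328,.008);print('foot',a,b,g,np.linalg.norm(b-a),np.linalg.norm(g-a),yaw(a,b),yaw(g,a)-90,'ctr',(b+g)/2)
a,b=c(190,158,.086),c(476,180,.086);print('body',a,b,np.linalg.norm(b-a),yaw(a,b))
a,b=c(225,268,.102),c(585,290,.102);print('hook lower edge',yaw(a,b),b)
E
```

```text
tab top [[0.4602, -0.2742], [0.4868, -0.2722], [0.4877, -0.282], [0.465, -0.2837]] [ 0.47491946 -0.2780455   0.188     ] 4.34
foot [ 0.44978688 -0.25476497  0.008     ] [ 0.49881318 -0.25149377  0.008     ] [ 0.45294489 -0.30351577  0.008     ] 0.04913531155804109 0.04885297602515605 3.82 3.7099999999999937 ctr [ 0.47587904 -0.27750477  0.008     ]
body [ 0.45108648 -0.25970941  0.086     ] [ 0.49475309 -0.25743417  0.086     ] 0.043725843322314495 2.98
hook lower edge 3.85 [ 0.51046434 -0.26929129  0.102     ]
```

Request:
drive_tool(
  series=[
    {"x": 0,"y": -0.4,"z": 2.5,"roll": 2},
    {"x": 0,"y": -0.79,"z": 4.4,"roll": 3.6},
    {"x": 3,"y": -0.79,"z": 4.45,"roll": 3.6},
    {"x": 7,"y": -0.79,"z": 4.45,"roll": 3.6},
    {"x": 10.5,"y": -0.79,"z": 4.45,"roll": 3.6},
    {"x": 11.5,"y": -0.79,"z": 4.45,"roll": 3.6},
    {"x": 11.5,"y": -0.79,"z": 4.45,"roll": 3.6},
    {"x": 11.5,"y": -0.79,"z": 4.45,"roll": 3.6},
  ],
)

```text
time: 3.4
ee_pos: [0.4764, -0.2785, 0.1866]
ee_rot: [0.707, -0.025, 0.706, 0.023]
contact_force: [-0.7, -0.6, 0.4]
finger_gap: 0.09
```

```bash
python3 - <<'E'
from h import *
plan([.4755,-.2778,.153],3.8)
E
```

```text
t 3.4 pos [ 0.4764 -0.2785  0.1866] F [-0.7 -0.6  0.4] q [-0.75  0.12  1.7  -0.    1.32 -0.81] gap 0.09
shift cm [ 3.36  0.09 -0.09] jaw yaw 3.86 toolx [ 0.002 -0.003 -1.   ]
roll 0.06 alt -179.94
```

Descend, then close gently, then grip firmly.

Request:
drive_tool(
  series=[
    {"x": 1,"y": 0.1,"z": -0.1,"roll": 0},
    {"x": 2,"y": 0.1,"z": -0.1,"roll": 0},
    {"x": 2.8,"y": 0.1,"z": -0.1,"roll": 0},
    {"x": 3.35,"y": 0.1,"z": -0.1,"roll": 0},
    {"x": 3.35,"y": 0.1,"z": -0.1,"roll": 0},
    {"x": 3.35,"y": 0.1,"z": -0.1,"roll": 0},
    {"x": 3.35,"y": 0.1,"z": -0.1,"roll": 0},
    {"x": 3.35,"y": 0.1,"z": -0.1,"roll": 0},
  ],
)

```text
time: 4.2
ee_pos: [0.4757, -0.2779, 0.1535]
ee_rot: [0.708, -0.025, 0.706, 0.022]
contact_force: [0.1, -0.2, -0.6]
finger_gap: 0.0904
```

Request:
drive_tool(
  series=[
    {"x": 0,"y": 0,"z": 0,"roll": 0},
    {"x": 0,"y": 0,"z": 0,"roll": 0},
    {"x": 0,"y": 0,"z": 0,"roll": 0},
    {"x": 0,"y": 0,"z": 0,"roll": 0},
    {"x": 0,"y": 0,"z": 0,"roll": 0},
    {"x": 0,"y": 0,"z": 0,"roll": 0},
    {"x": 0,"y": 0,"z": 0,"roll": 0},
    {"x": 0,"y": 0,"z": 0,"roll": 0},
  ],
  jaw=2,
  force=15,
)

```text
time: 5.0
ee_pos: [0.4756, -0.2779, 0.1535]
ee_rot: [0.708, -0.025, 0.706, 0.022]
contact_force: [-0.4, -0.2, 0.1]
finger_gap: 0.0277
```

Request:
drive_tool(
  series=[
    {"x": 0,"y": 0,"z": 0,"roll": 0},
    {"x": 0,"y": 0,"z": 0,"roll": 0},
    {"x": 0,"y": 0,"z": 0,"roll": 0},
    {"x": 0,"y": 0,"z": 0,"roll": 0},
    {"x": -0.5,"y": 0,"z": 0,"roll": 0},
    {"x": -2,"y": 0,"z": 0,"roll": 0},
    {"x": -4,"y": 0,"z": 0,"roll": 0},
    {"x": -5,"y": 0,"z": 0,"roll": 0},
  ],
  jaw=1,
  force=50,
)

```text
time: 5.8
ee_pos: [0.4762, -0.2783, 0.2061]
ee_rot: [0.708, -0.026, 0.705, 0.022]
contact_force: [0.4, -1.3, -3.1]
finger_gap: 0.0238
```

```bash
python3 - <<'E'
from h import *
f=grab('wrist','w2.png');g=grab('scene','s2.png');t=grab('top','t2.png')
a=cv2.resize(f['pixels'][130:330,150:390,::-1],None,fx=3,fy=3)[:576,:480]
p=proj(g,[.476,-.278,.2]).astype(int)
print(p);b=cv2.resize(g['pixels'][p[1]-45:p[1]+45,p[0]-25:p[0]+25,::-1],None,fx=6.4,fy=6.4,interpolation=cv2.INTER_CUBIC)
cv2.imwrite('pics/c2.png',np.hstack([a,b[:576,:320]]))
plan([.5,.169,.25],0.3)
E
```

```text
[145 157]
t 5.95 pos [ 0.4759 -0.278   0.2045] F [ 0.1  0.9 -4.8] q [-0.75  0.1   1.68 -0.    1.35 -0.81] gap 0.0233
shift cm [-4.77 44.42  5.43] jaw yaw 3.86 toolx [ 0.004 -0.005 -1.   ]
roll 3.56 alt -176.44
```

View pics/c2.png

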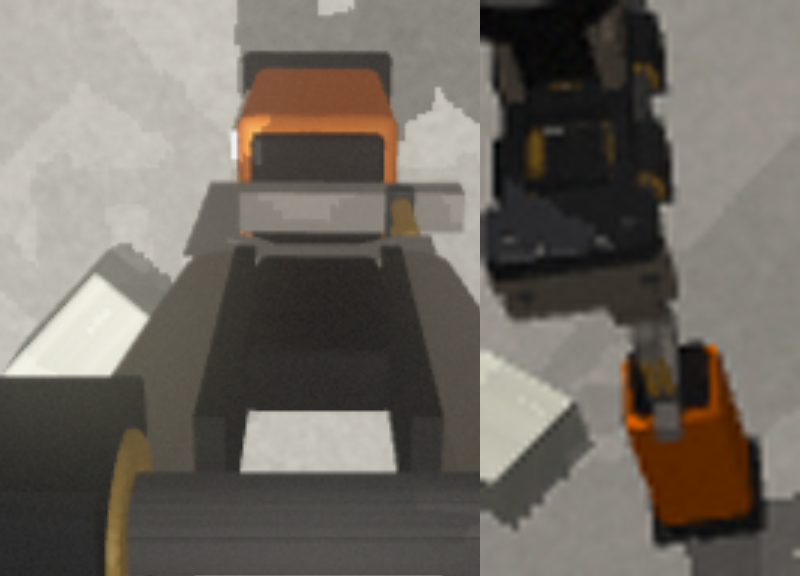

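The lamp is gripped squarely in the jaws, lifted about 5 cm, and upright. Now carrying it to the bracket with the bar still well ahead.

Request:
drive_tool(
  series=[
    {"x": -1,"y": 0.5,"z": 0,"roll": 0},
    {"x": -2,"y": 2,"z": 0.1,"roll": 1},
    {"x": -2,"y": 5,"z": 0.3,"roll": 2},
    {"x": -2,"y": 8.5,"z": 0.6,"roll": 3},
    {"x": -2,"y": 12.5,"z": 0.8,"roll": 3.5},
    {"x": -2,"y": 16.5,"z": 1.1,"roll": 3.5},
    {"x": -2,"y": 20.5,"z": 1.4,"roll": 3.5},
    {"x": -2,"y": 24,"z": 1.6,"roll": 3.5},
  ],
)

```text
time: 6.75
ee_pos: [0.4748, -0.035, 0.223]
ee_rot: [0.708, -0.004, 0.706, 0.001]
contact_force: [0.3, 0.6, -3.5]
finger_gap: 0.0236
```

```bash
python3 - <<'E'
from h import *
plan([.48,.169,.20],0.3)
E
```

```text
t 6.75 pos [ 0.4748 -0.035   0.223 ] F [ 0.3  0.6 -3.5] q [-0.33 -0.11  1.86 -0.    1.39 -0.33] gap 0.0236
shift cm [ 2.22 20.41  0.64] jaw yaw 0.38 toolx [ 0.003 -0.004 -1.   ]
roll 0.08 alt -179.92
```

Request:
drive_tool(
  series=[
    {"x": 0,"y": 4,"z": 0.1,"roll": 0},
    {"x": 0,"y": 8,"z": 0.2,"roll": 0},
    {"x": 0,"y": 12,"z": 0.4,"roll": 0},
    {"x": 0,"y": 15.5,"z": 0.5,"roll": 0},
    {"x": 0.5,"y": 18.5,"z": 0.6,"roll": 0},
    {"x": 1.2,"y": 20,"z": 0.6,"roll": 0},
    {"x": 2,"y": 20.4,"z": 0.6,"roll": 0},
    {"x": 2.2,"y": 20.4,"z": 0.6,"roll": 0},
  ],
)

```text
time: 7.55
ee_pos: [0.4783, 0.169, 0.1987]
ee_rot: [0.707, -0.004, 0.707, 0.001]
contact_force: [-1.1, -0.5, -4.1]
finger_gap: 0.0239
```

```bash
python3 - <<'E'
from h import *
g=grab('scene','s3.png');t=grab('top','t3.png');w=grab('wrist','w3.png')
p=proj(g,[.55,.169,.2]).astype(int);q=proj(t,[.55,.169,.2]).astype(int)
c=lambda im,p:cv2.resize(im['pixels'][p[1]-36:p[1]+36,p[0]-32:p[0]+32,::-1],None,fx=4,fy=4,interpolation=cv2.INTER_CUBIC)
cv2.imwrite('pics/c3.png',np.hstack([np.vstack([c(g,p),c(t,q)]),w['pixels'][:,:,::-1][:,80:430].repeat(1,0) if 0 else cv2.resize(w['pixels'][:,:,::-1],(512,384)).copy() if 0 else cv2.copyMakeBorder(w['pixels'][:,:,::-1],0,192,0,0,cv2.BORDER_CONSTANT)]))
plan([.544,.169,.1935],0.3)
E
```

```text
t 7.7 pos [0.4795 0.168  0.2001] F [ 0.3  0.1 -4.3] q [ 0.1  -0.01  1.8  -0.    1.35  0.1 ] gap 0.0233
shift cm [0.67 0.07 6.45] jaw yaw 0.32 toolx [ 0.003 -0.005 -1.   ]
roll 0.02 alt -179.98
```

View pics/c3.png

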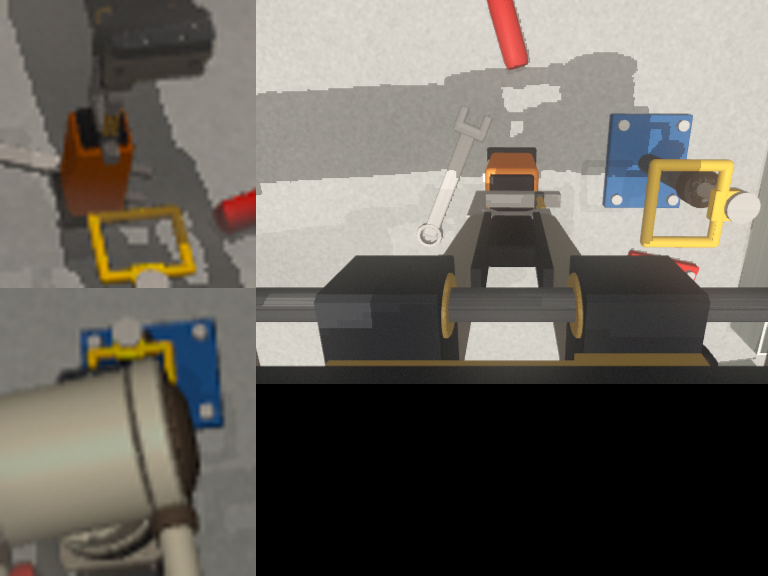

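The lamp is held upright and facing the eye. In the wrist view the front bar runs from (397,163) to (390,241), so it can be triangulated against the first two views.

```bash
python3 - <<'E'
from h import *
import pickle
d=pickle.load(open('f0.pkl','rb'));S=d['scene'];T=d['top'];w=grab('wrist')
k=6;x,y,W,H=380,150,110,105
im=cv2.resize(w['pixels'][y:y+H,x:x+W],None,fx=k,fy=k,interpolation=cv2.INTER_CUBIC)
m=cv2.inRange(cv2.cvtColor(im,cv2.COLOR_RGB2HSV),(18,120,90),(34,255,255))
cs,hi=cv2.findContours(m,cv2.RETR_CCOMP,cv2.CHAIN_APPROX_NONE)
i=max(range(len(cs)),key=lambda i:cv2.contourArea(cs[i])if hi[0][i][3]>=0 else 0)
q=[]
for c in(cs[i],cs[hi[0][i][3]]):
    a=cv2.approxPolyN(c,4,ensure_convex=True).reshape(4,2).astype(float)
    q.append(a[np.argsort(np.arctan2(*(a-a.mean(0)).T[::-1]))]/k+[x,y])
    print(q[-1].round(1).tolist())
inn=q[0] # inner hole is robust; front corners tl,bl
# front bar centre line: inner edge midpoint vs outer mid
o=q[1];c=(inn+o)/2
for z in(.155,.16,.165,.17): print(z,[onz(w,*c[j],z).round(4)[:2].tolist() for j in(0,3)])
sc=[(326.2,178.5),(305.4,180.9)];tc=[(196.8,199.1),(215.9,197.2)]
for j,s,t in((0,sc[0],tc[0]),(3,sc[1],tc[1])):
    for f,p in((S,s),(T,t)):
        P,e=tri(w,c[j],f,p);print(P.round(4),round(e,4))
E
```

```text
[[403.3, 170.2], [462.5, 170.5], [450.7, 236.7], [394.7, 236.5]]
[[392.7, 158.7], [501.5, 160.0], [460.0, 246.7], [383.3, 246.5]]
0.155 [[0.5786, 0.1967], [0.579, 0.1388]]
0.16 [[0.5763, 0.1977], [0.5767, 0.1412]]
0.165 [[0.5739, 0.1987], [0.5743, 0.1435]]
0.17 [[0.5716, 0.1997], [0.572, 0.1459]]
[0.5749 0.1975 0.1624] 0.0015
[0.5736 0.1981 0.1641] 0.0017
[0.5757 0.141  0.1613] 0.0017
[0.5742 0.1423 0.1631] 0.0021
```

Request:
drive_tool(
  series=[
    {"x": 0.2,"y": 0.1,"z": 1,"roll": 0},
    {"x": 0.2,"y": 0.1,"z": 2.5,"roll": 0},
    {"x": 0.2,"y": 0.1,"z": 4,"roll": 0},
    {"x": 0.2,"y": 0.1,"z": 5.2,"roll": 0},
    {"x": 0.2,"y": 0.1,"z": 6,"roll": 0},
    {"x": 0.2,"y": 0.1,"z": 6.4,"roll": 0},
    {"x": 0.2,"y": 0.1,"z": 6.4,"roll": 0},
    {"x": 0.2,"y": 0.1,"z": 6.4,"roll": 0},
  ],
)

```text
time: 8.55
ee_pos: [0.5435, 0.1693, 0.1985]
ee_rot: [0.708, -0.003, 0.706, 0.0]
contact_force: [-0.1, 0.1, -4.7]
finger_gap: 0.0238
```

```bash
python3 - <<'E'
from h import *
plan([.544,.1695,.198],0.3)
w=grab('wrist','w4.png')['pixels'][130:260,200:430,::-1]
g=grab('scene');p=proj(g,[.56,.169,.17]).astype(int)
b=cv2.resize(g['pixels'][p[1]-30:p[1]+35,p[0]-30:p[0]+30,::-1],None,fx=6,fy=6,interpolation=cv2.INTER_CUBIC)
cv2.imwrite('pics/c4.png',np.hstack([cv2.resize(w,None,fx=1.9,fy=3,interpolation=cv2.INTER_CUBIC),b]) if 0 else np.hstack([cv2.resize(w,(437,390),interpolation=cv2.INTER_CUBIC),b[:390]]))
E
```

```text
t 8.55 pos [0.5435 0.1693 0.1985] F [-0.1  0.1 -4.7] q [ 0.09  0.15  1.63 -0.    1.35  0.09] gap 0.0238
shift cm [0.05 0.02 0.05] jaw yaw 0.31 toolx [ 0.003 -0.004 -1.   ]
roll 0.01 alt -179.99
```

View pics/c4.png

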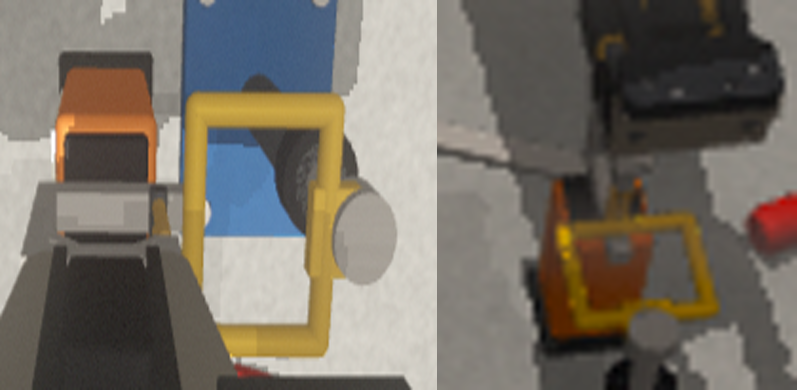

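The lip tip is under the bar and not yet touching. Raising slowly to find the bar by touch.

Request:
drive_tool(
  series=[
    {"x": -0.2,"y": 0,"z": 0,"roll": 0},
    {"x": -0.4,"y": 0,"z": 0,"roll": 0},
    {"x": -0.5,"y": 0,"z": 0,"roll": 0},
    {"x": -0.6,"y": 0,"z": 0,"roll": 0},
    {"x": -0.65,"y": 0,"z": 0,"roll": 0},
    {"x": -0.7,"y": 0,"z": 0,"roll": 0},
    {"x": -0.7,"y": 0,"z": 0,"roll": 0},
    {"x": -0.7,"y": 0,"z": 0,"roll": 0},
  ],
)

```text
time: 9.45
ee_pos: [0.5433, 0.1694, 0.2056]
ee_rot: [0.708, -0.003, 0.706, 0.0]
contact_force: [0.9, 0.5, -4.7]
finger_gap: 0.0232
```

Request:
drive_tool(
  series=[
    {"x": -0.03,"y": 0,"z": 0,"roll": 0},
    {"x": -0.06,"y": 0,"z": 0,"roll": 0},
    {"x": -0.09,"y": 0,"z": 0,"roll": 0},
    {"x": -0.12,"y": 0,"z": 0,"roll": 0},
    {"x": -0.15,"y": 0,"z": 0,"roll": 0},
    {"x": -0.18,"y": 0,"z": 0,"roll": 0},
    {"x": -0.2,"y": 0,"z": 0,"roll": 0},
    {"x": -0.2,"y": 0,"z": 0,"roll": 0},
  ],
)

```text
time: 10.25
ee_pos: [0.5433, 0.1694, 0.2076]
ee_rot: [0.708, -0.004, 0.706, 0.0]
contact_force: [-0.5, 0.1, -4.4]
finger_gap: 0.0233
```

Request:
drive_tool(
  series=[
    {"x": -0.02,"y": 0,"z": 0,"roll": 0},
    {"x": -0.05,"y": 0,"z": 0,"roll": 0},
    {"x": -0.08,"y": 0,"z": 0,"roll": 0},
    {"x": -0.1,"y": 0,"z": 0,"roll": 0},
    {"x": -0.13,"y": 0,"z": 0,"roll": 0},
    {"x": -0.15,"y": 0,"z": 0,"roll": 0},
    {"x": -0.15,"y": 0,"z": 0,"roll": 0},
    {"x": -0.15,"y": 0,"z": 0,"roll": 0},
  ],
)

```text
time: 11.05
ee_pos: [0.5433, 0.1694, 0.2086]
ee_rot: [0.708, -0.003, 0.706, 0.0]
contact_force: [2.3, 1.0, -9.2]
finger_gap: 0.0237
```

Contact came at TCP z ≈ 0.2085 with about 4.7 N, so the bar centre is at z ≈ 0.161, close to the camera result. I'll lower 18.5 mm to put the bar 124.5 mm above the foot.

Request:
drive_tool(
  series=[
    {"x": 0.3,"y": 0,"z": 0,"roll": 0},
    {"x": 0.7,"y": 0,"z": 0,"roll": 0},
    {"x": 1.2,"y": 0,"z": 0,"roll": 0},
    {"x": 1.6,"y": 0,"z": 0,"roll": 0},
    {"x": 1.85,"y": 0,"z": 0,"roll": 0},
    {"x": 1.85,"y": 0,"z": 0,"roll": 0},
    {"x": 1.85,"y": 0,"z": 0,"roll": 0},
    {"x": 1.85,"y": 0,"z": 0,"roll": 0},
  ],
)

```text
time: 11.85
ee_pos: [0.5435, 0.1693, 0.1904]
ee_rot: [0.708, -0.003, 0.706, 0.0]
contact_force: [0.2, -0.1, -3.0]
finger_gap: 0.0234
```

```bash
python3 - <<'E'
from h import *
plan([.5785,.1695,.190],0.3)
w=grab('wrist','w5.png')['pixels'][130:260,200:430,::-1]
g=grab('scene');p=proj(g,[.56,.169,.17]).astype(int)
b=cv2.resize(g['pixels'][p[1]-30:p[1]+35,p[0]-30:p[0]+30,::-1],None,fx=6,fy=6,interpolation=cv2.INTER_CUBIC)
cv2.imwrite('pics/c5.png',np.hstack([cv2.resize(w,(437,390),interpolation=cv2.INTER_CUBIC),b[:390]]))
E
```

```text
t 11.85 pos [0.5435 0.1693 0.1904] F [ 0.2 -0.1 -3. ] q [ 0.09  0.16  1.64 -0.    1.33  0.09] gap 0.0234
shift cm [ 0.05 -0.    3.5 ] jaw yaw 0.31 toolx [ 0.003 -0.004 -1.   ]
roll 0.01 alt -179.99
```

View pics/c5.png

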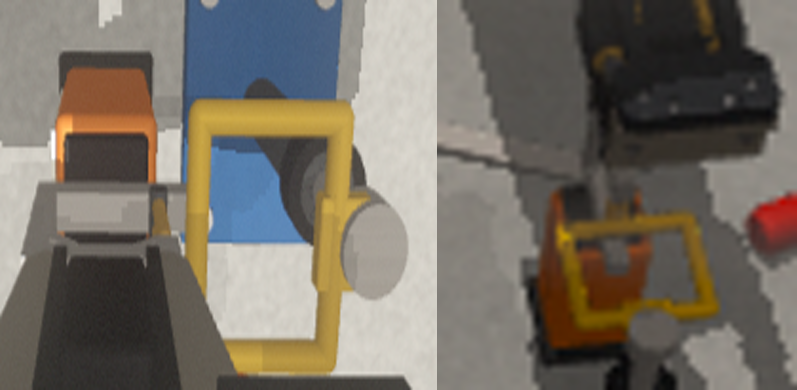

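The lamp is unchanged in the grip, with the bar right in front of the gate. Pressing in slowly.

Request:
drive_tool(
  series=[
    {"x": 0,"y": 0,"z": 0.2,"roll": 0},
    {"x": 0,"y": 0,"z": 0.4,"roll": 0},
    {"x": 0,"y": 0,"z": 0.6,"roll": 0},
    {"x": 0,"y": 0,"z": 0.8,"roll": 0},
    {"x": 0,"y": 0,"z": 1.0,"roll": 0},
    {"x": 0,"y": 0,"z": 1.2,"roll": 0},
    {"x": 0,"y": 0,"z": 1.4,"roll": 0},
    {"x": 0,"y": 0,"z": 1.5,"roll": 0},
  ],
)

```text
time: 12.75
ee_pos: [0.5569, 0.1695, 0.1895]
ee_rot: [0.707, -0.004, 0.708, 0.0]
contact_force: [-6.5, -1.0, -2.6]
finger_gap: 0.0236
```

Request:
drive_tool(
  series=[
    {"x": 0,"y": 0,"z": 0.2,"roll": 0},
    {"x": 0,"y": 0,"z": 0.4,"roll": 0},
    {"x": 0,"y": 0,"z": 0.6,"roll": 0},
    {"x": 0,"y": 0,"z": 0.8,"roll": 0},
    {"x": 0,"y": 0,"z": 1.0,"roll": 0},
    {"x": 0,"y": 0,"z": 1.2,"roll": 0},
    {"x": 0,"y": 0,"z": 1.2,"roll": 0},
    {"x": 0,"y": 0,"z": 1.2,"roll": 0},
  ],
)

```text
time: 13.55
ee_pos: [0.5674, 0.1696, 0.1877]
ee_rot: [0.705, -0.004, 0.709, 0.0]
contact_force: [-4.1, -0.1, -8.1]
finger_gap: 0.0239
```

Request:
drive_tool(
  series=[
    {"x": -0.05,"y": 0,"z": 0.25,"roll": 0},
    {"x": -0.05,"y": 0,"z": 0.45,"roll": 0},
    {"x": -0.05,"y": 0,"z": 0.6,"roll": 0},
    {"x": -0.05,"y": 0,"z": 0.75,"roll": 0},
    {"x": -0.05,"y": 0,"z": 0.9,"roll": 0},
    {"x": -0.05,"y": 0,"z": 1.0,"roll": 0},
    {"x": -0.05,"y": 0,"z": 1.0,"roll": 0},
    {"x": -0.05,"y": 0,"z": 1.0,"roll": 0},
  ],
)

```text
time: 14.35
ee_pos: [0.5786, 0.1697, 0.1895]
ee_rot: [0.706, -0.004, 0.708, 0.0]
contact_force: [0.4, -0.5, -4.6]
finger_gap: 0.0236
```

```bash
python3 - <<'E'
from h import *
plan([.5785,.1695,.190],0.3)
w=grab('wrist','w6.png')['pixels'][130:260,200:430,::-1]
g=grab('scene');p=proj(g,[.56,.169,.17]).astype(int)
b=cv2.resize(g['pixels'][p[1]-30:p[1]+35,p[0]-30:p[0]+30,::-1],None,fx=6,fy=6,interpolation=cv2.INTER_CUBIC)
cv2.imwrite('pics/c6.png',np.hstack([cv2.resize(w,(437,390),interpolation=cv2.INTER_CUBIC),b[:390]]))
E
```

```text
t 14.35 pos [0.5786 0.1697 0.1895] F [ 0.4 -0.5 -4.6] q [ 0.09  0.25  1.54 -0.    1.35  0.08] gap 0.0236
shift cm [-0.05 -0.02 -0.01] jaw yaw 0.33 toolx [-0.003 -0.004 -1.   ]
roll 0.03 alt -179.97
```

View pics/c6.png

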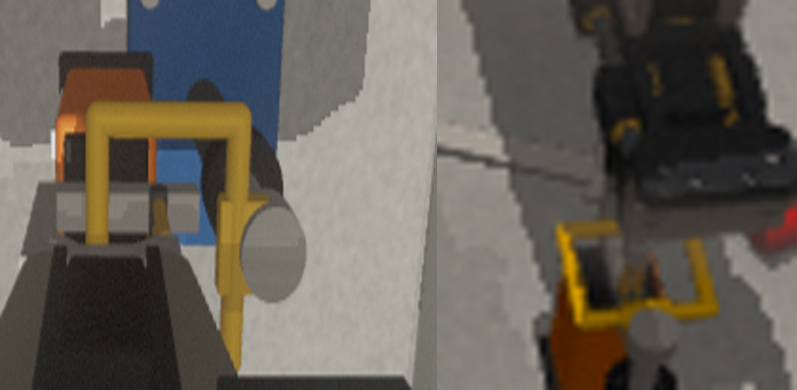

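The bar is inside: the force has dropped back to the lamp's weight alone, and the gate at (158,215) in the wrist crop looks shut as before. I'll centre the lamp and lower it onto the bar.

Request:
drive_tool(
  series=[
    {"x": 0.1,"y": 0,"z": -0.1,"roll": 0},
    {"x": 0.25,"y": 0,"z": -0.2,"roll": 0},
    {"x": 0.4,"y": 0,"z": -0.3,"roll": 0},
    {"x": 0.5,"y": 0,"z": -0.35,"roll": 0},
    {"x": 0.6,"y": 0,"z": -0.4,"roll": 0},
    {"x": 0.65,"y": 0,"z": -0.4,"roll": 0},
    {"x": 0.7,"y": 0,"z": -0.4,"roll": 0},
    {"x": 0.7,"y": 0,"z": -0.4,"roll": 0},
  ],
)

```text
time: 15.25
ee_pos: [0.574, 0.1696, 0.1819]
ee_rot: [0.706, -0.004, 0.709, 0.0]
contact_force: [0.1, -0.0, -3.8]
finger_gap: 0.0239
```

Request:
drive_tool(
  series=[
    {"x": 0.02,"y": 0,"z": 0,"roll": 0},
    {"x": 0.05,"y": 0,"z": 0,"roll": 0},
    {"x": 0.08,"y": 0,"z": 0,"roll": 0},
    {"x": 0.1,"y": 0,"z": 0,"roll": 0},
    {"x": 0.12,"y": 0,"z": 0,"roll": 0},
    {"x": 0.15,"y": 0,"z": 0,"roll": 0},
    {"x": 0.15,"y": 0,"z": 0,"roll": 0},
    {"x": 0.15,"y": 0,"z": 0,"roll": 0},
  ],
)

```text
time: 16.05
ee_pos: [0.574, 0.1696, 0.1804]
ee_rot: [0.706, -0.004, 0.709, 0.0]
contact_force: [-1.0, 0.2, -4.6]
finger_gap: 0.024
```

Request:
drive_tool(
  series=[
    {"x": 0.02,"y": 0,"z": 0,"roll": 0},
    {"x": 0.04,"y": 0,"z": 0,"roll": 0},
    {"x": 0.06,"y": 0,"z": 0,"roll": 0},
    {"x": 0.08,"y": 0,"z": 0,"roll": 0},
    {"x": 0.1,"y": 0,"z": 0,"roll": 0},
    {"x": 0.1,"y": 0,"z": 0,"roll": 0},
    {"x": 0.1,"y": 0,"z": 0,"roll": 0},
    {"x": 0.1,"y": 0,"z": 0,"roll": 0},
  ],
)

```text
time: 16.85
ee_pos: [0.5741, 0.1696, 0.18]
ee_rot: [0.706, -0.004, 0.708, 0.0]
contact_force: [-2.8, 0.3, 4.4]
finger_gap: 0.0235
```

The bow is resting on the bar. Easing the load and grip, then opening.

Request:
drive_tool(
  series=[
    {"x": -0.04,"y": 0,"z": 0,"roll": 0},
    {"x": -0.04,"y": 0,"z": 0,"roll": 0},
    {"x": -0.04,"y": 0,"z": 0,"roll": 0},
    {"x": -0.04,"y": 0,"z": 0,"roll": 0},
    {"x": -0.04,"y": 0,"z": 0,"roll": 0},
    {"x": -0.04,"y": 0,"z": 0,"roll": 0},
    {"x": -0.04,"y": 0,"z": 0,"roll": 0},
    {"x": -0.04,"y": 0,"z": 0,"roll": 0},
  ],
  force=5,
)

```text
time: 17.65
ee_pos: [0.5741, 0.1696, 0.1803]
ee_rot: [0.706, -0.004, 0.708, 0.0]
contact_force: [0.2, -0.1, -2.5]
finger_gap: 0.024
```

Request:
drive_tool(
  series=[
    {"x": 0,"y": 0,"z": 0,"roll": 0},
    {"x": 0,"y": 0,"z": 0,"roll": 0},
    {"x": 0,"y": 0,"z": 0,"roll": 0},
    {"x": 0,"y": 0,"z": 0,"roll": 0},
    {"x": 0,"y": 0,"z": 0,"roll": 0},
    {"x": 0,"y": 0,"z": 0,"roll": 0},
    {"x": 0,"y": 0,"z": 0,"roll": 0},
    {"x": 0,"y": 0,"z": 0,"roll": 0},
  ],
  jaw=5,
)

```text
time: 18.45
ee_pos: [0.5741, 0.1697, 0.1802]
ee_rot: [0.706, -0.004, 0.708, 0.0]
contact_force: [-0.0, 0.3, 0.3]
finger_gap: 0.0496
```

```bash
python3 - <<'E'
from h import *
plan([.574,.1696,.28],0.3)
E
```

```text
t 18.45 pos [0.5741 0.1697 0.1802] F [-0.   0.3  0.3] q [ 0.09  0.25  1.56 -0.    1.34  0.08] gap 0.0496
shift cm [-9.98 -0.05 -0.05] jaw yaw 0.33 toolx [-0.004 -0.004 -1.   ]
roll 0.03 alt -179.97
```

Force is zero, so the lamp has been released. Withdrawing straight up.

Request:
drive_tool(
  series=[
    {"x": -0.5,"y": 0,"z": 0,"roll": 0},
    {"x": -1.5,"y": 0,"z": 0,"roll": 0},
    {"x": -3,"y": 0,"z": 0,"roll": 0},
    {"x": -5,"y": 0,"z": 0,"roll": 0},
    {"x": -7.5,"y": 0,"z": 0,"roll": 0},
    {"x": -9.5,"y": 0,"z": 0,"roll": 0},
    {"x": -10,"y": 0,"z": 0,"roll": 0},
    {"x": -10,"y": 0,"z": 0,"roll": 0},
  ],
)

```text
time: 19.25
ee_pos: [0.5752, 0.1702, 0.282]
ee_rot: [0.707, -0.004, 0.707, 0.001]
contact_force: [0.8, -0.5, -1.0]
finger_gap: 0.05
```

Request:
drive_tool(
  series=[
    {"x": 0,"y": 2,"z": -2,"roll": 0},
    {"x": 0,"y": 5,"z": -5,"roll": 0},
    {"x": 0,"y": 8,"z": -8,"roll": 0},
    {"x": 0,"y": 11,"z": -11,"roll": 0},
    {"x": 0,"y": 13,"z": -13,"roll": 0},
    {"x": 0,"y": 14,"z": -14,"roll": 0},
    {"x": 0,"y": 14,"z": -14,"roll": 0},
    {"x": 0,"y": 14,"z": -14,"roll": 0},
  ],
)

```text
time: 20.05
ee_pos: [0.4349, 0.3087, 0.2809]
ee_rot: [0.707, -0.004, 0.707, 0.0]
contact_force: [0.3, 0.1, -0.6]
finger_gap: 0.0502
```

```bash
python3 - <<'E'
from h import *
import time
plan([.574,.1696,.28],0.3)
g=grab('scene','s7.png');t=grab('top','t7.png');w=grab('wrist','w7.png')
p=proj(g,[.575,.169,.13]).astype(int);q=proj(t,[.575,.169,.15]).astype(int)
c=lambda im,p:cv2.resize(im['pixels'][p[1]-36:p[1]+36,p[0]-36:p[0]+36,::-1],(384,384),interpolation=cv2.INTER_CUBIC)
cv2.imwrite('pics/c7.png',np.hstack([c(g,p),c(t,q)]))
g2=grab('scene')
print('diff',np.abs(g2['pixels'].astype(int)-g['pixels']).max(2)[p[1]-36:p[1]+36,p[0]-36:p[0]+36].max())
def diff(n,im):
    a=cv2.imread(f'pics/{n}0.png').astype(int)[:,:,::-1];return (np.abs(a-im['pixels']).max(2)>60)
E
```

```text
t 20.05 pos [0.4349 0.3087 0.2809] F [ 0.3  0.1 -0.6] q [ 0.39  0.02  1.62 -0.    1.51  0.39] gap 0.0502
shift cm [  0.15 -13.98  13.84] jaw yaw 0.31 toolx [-0.001 -0.005 -1.   ]
roll 0.01 alt -179.99
diff 57
```

View pics/c7.png

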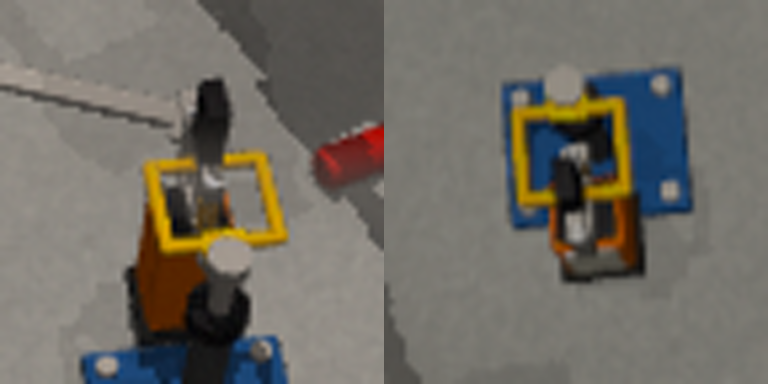

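The lamp hangs from the eye by itself, with the bar through the hook. The tab-to-foot lean matches what perspective alone should give for an upright lamp. I'll let it settle, then check stillness, tilt and the other items by numbers.

Request:
drive_tool(
  series=[
    {"x": 0,"y": 0,"z": 0,"roll": 0},
    {"x": 0,"y": 0,"z": 0,"roll": 0},
    {"x": 0,"y": 0,"z": 0,"roll": 0},
    {"x": 0,"y": 0,"z": 0,"roll": 0},
    {"x": 0,"y": 0,"z": 0,"roll": 0},
    {"x": 0,"y": 0,"z": 0,"roll": 0},
    {"x": 0,"y": 0,"z": 0,"roll": 0},
    {"x": 0,"y": 0,"z": 0,"roll": 0},
  ],
)

```text
time: 21.05
ee_pos: [0.4352, 0.3085, 0.2813]
ee_rot: [0.707, -0.003, 0.707, -0.0]
contact_force: [-0.7, 0.4, -0.3]
finger_gap: 0.05
```

Request:
drive_tool(
  series=[
    {"x": 0,"y": 0,"z": 0,"roll": 0},
    {"x": 0,"y": 0,"z": 0,"roll": 0},
    {"x": 0,"y": 0,"z": 0,"roll": 0},
    {"x": 0,"y": 0,"z": 0,"roll": 0},
    {"x": 0,"y": 0,"z": 0,"roll": 0},
    {"x": 0,"y": 0,"z": 0,"roll": 0},
    {"x": 0,"y": 0,"z": 0,"roll": 0},
    {"x": 0,"y": 0,"z": 0,"roll": 0},
  ],
)

```text
time: 21.85
ee_pos: [0.4352, 0.3085, 0.2812]
ee_rot: [0.707, -0.003, 0.707, -0.0]
contact_force: [1.6, 0.1, -0.4]
finger_gap: 0.0498
```

```bash
python3 - <<'E'
from h import *
def org(f):
    p=proj(f,[.575,.169,.08]).astype(int);x,y=p-25
    m=cv2.inRange(cv2.cvtColor(f['pixels'][y:y+50,x:x+50],cv2.COLOR_RGB2HSV),(4,150,60),(16,255,255));M=cv2.moments(m,True)
    return np.array([M['m10']/M['m00']+x,M['m01']/M['m00']+y,M['m00']])
G=[grab('scene') for _ in range(8)];t=grab('top')
print('orange centroid over 0.4 s',np.round([org(g) for g in G],2).tolist(),org(t).round(1))
# tab location: dark blob near predicted points
for n,f in(('S',G[-1]),('T',t)):
    for z,l in((.213,'tabtop'),(.191,'tab'),(.028,'foot')): print(n,l,proj(f,[.5745,.1695,z]).round(1))
def dark(f,c,r=9):
    x,y=(c-r).astype(int);m=(f['pixels'][y:y+2*r,x:x+2*r].max(2)<60).astype(np.uint8)
    k,l,st,ce=cv2.connectedComponentsWithStats(m);i=1+st[1:,4].argmax();return ce[i]+[x,y]
a=dark(G[-1],proj(G[-1],[.5745,.1695,.196]),8);b=dark(t,proj(t,[.5745,.1695,.196]),6)
print('tab px',a,b,tri(G[-1],a,t,b))
a0=cv2.imread('pics/scene0.png').astype(int)[:,:,::-1]
boxes={'wrench':(262,157,60,22),'channel':(180,228,42,82),'can':(80,208,40,45),'tape':(237,152,28,24),'bin':(376,186,75,52),'block':(105,165,32,28),'driver':(335,160,60,27)}
for k,(x,y,w,h) in boxes.items():
    A=a0[y:y+h,x:x+w].astype(np.float32).mean(2);B=G[-1]['pixels'][y:y+h,x:x+w].astype(np.float32).mean(2)
    print(k,np.round(cv2.phaseCorrelate(A,B,cv2.createHanningWindow((w,h),cv2.CV_32F)),2) if 0 else np.round(cv2.phaseCorrelate(A,B)[0],2))
E
```

```text
orange centroid over 0.4 s [[308.64, 201.91, 153.0], [308.64, 201.91, 153.0], [308.62, 201.82, 154.0], [308.63, 201.86, 153.0], [308.71, 201.83, 154.0], [308.62, 201.82, 154.0], [308.62, 201.82, 154.0], [308.62, 201.82, 154.0]] [211.6 204.9  69. ]
S tabtop [318.4 167.9]
S tab [317.4 173. ]
S foot [311.  206.2]
T tabtop [204.3 194.2]
T tab [205.3 195.8]
T foot [211.4 206. ]
tab px [317.01176471 171.81176471] [205.67272727 195.36363636] (array([0.57437882, 0.16776437, 0.19647035]), np.float64(0.00014017410404759253))
wrench [-0.17 -0.36]
channel [0.5  0.01]
can [0.02 0.52]
tape [-0.01 -0.01]
bin [0.51 0.21]
block [0.   0.04]
driver [-0.19  0.09]
```

```bash
python3 -c "
from station import arm
print(arm.sign_off())"
```

```text
the job is handed in; nothing more can be done
None
```

I clipped the lamp onto the yellow eye of the blue-footed bracket and handed the job in at about 22 s of the 45 s allowed. No verdict is reported, so what follows rests on my own checks.

**What I did:**
- I gripped the black tab across its 24 mm side and carried the lamp to the bracket.
- I found the bar by raising the lip under it. Contact came with about 5 N and put the bar centre at z ≈ 0.161 m; the cameras gave about 0.1625 m.
- I lowered the lamp 18.5 mm and pushed it in slowly. The gate push read 4–6.5 N at the checks between moves, then dropped to the lamp's weight alone.
- I lowered the bow onto the bar (about 8.5 N at most at the checks), eased the grip, opened it and backed away.

**Last checks:**
- **Hanging:** the tab is at about (0.574, 0.168, 0.19) m, on the bar's middle to within 2 mm. It looks upright in both the scene and top views.
- **At rest:** the lamp's image moved by no more than 0.1 px over 0.4 s.
- **Other items:** all seven shifted by about 0.5 px or less in the scene view.
- **Robot:** it stands clear with the tool force near zero.

**Less certain:**
- **Gate angle:** I could not measure it. I judged the gate shut from one wrist picture taken after the push and from the force dropping away.
- **Lamp dip:** the tool sagged about 2 mm under the gate's push, and I corrected for it on the next move.
- **One frame difference:** a comparison right after release showed a local pixel change of 57. The later check after settling did not show movement.

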